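Hold a silver plate flush on the tilted lapping stage

ROBOT

A 6-joint arm with a two-finger parallel gripper is mounted at the origin on the work surface. World frame = base frame: x ahead of the robot, y to its left, z up, the work surface at z = 0. Lengths are in m, angles in degrees, forces in N, time in s.
With the tool pointing down it reaches from about 0.4 to 0.925 m from the base axis. Payload 12.5 kg.
Tool frame: the origin (TCP) lies between the finger pads; the fingertips stand 11 mm ahead of it and the grasp point (between the pads) lies 8 mm behind it; z points along the fingers, y is the line along which they close (so a half turn about z gives the same grasp; the last joint's range is limited). The gripper opens to 95 mm and grips with 3 to 60 N. Pads are 20 mm wide; open, the fingers measure 119 mm over their backs; the gripper's body (75 mm by 180 mm) begins 59 mm behind the grasp point.
Start: joints at [-71.711, 28.126, 89.318, -0, 62.55, -6.05], TCP at [0.258, -0.569, 0.226] pointing down, gripper open.
Joint ranges: [-177.58, 177.58], [-47.91, 125.51], [2.72, 160], [-65.01, 245.01], [3.68, 167.84], [-153.87, 153.87]. Speed limits (degrees/s): [127.2, 127.2, 159.86, 180, 180, 180].

INTERFACE

Orientations are given as [roll, pitch, yaw] about the fixed x, y, z axes, in that order (R = Rz(yaw) Ry(pitch) Rx(roll)).
In Python, from cell import sensors, grab_frame, calibration, finish_job gives the robot as it stands.
- The arm moves only by the tool apply_moves, never from a script. Its argument "steps" is a list of rows, each a list of 3 entries, a list of its own where there are three numbers: the shift along the tool's x, y, z scaled (see below), then the turn, a rotation vector about the tool's x, y, z scaled (see below), then the opening, from 0 (shut) to 1 (fully open). A call has 1 to 20 rows; each row shifts and turns the commanded pose from where the row before left it, along the tool's axes as they then stand; what a row does not reach is not made up. The controller multiplies each number of a shift by 0.2 m and each number of a turn by 45 degrees. A row lasts 1/8 s, in which the tool goes at most 62.5 mm and 10.7 degrees, less where a joint would pass 70% of its speed; a pose out of reach is approached as far as the arm can. A call with a number of a shift or a turn outside -1 to 1 is refused whole. A call with a gripper value outside its range is refused whole. The fingers move at their own pace and stop on an object; "newtons" is the grip in N (left out, the last holds). Time passes only in rows, so rows that do not move let the fingers close. It gives the time, the measured TCP pose, the force, the opening and the grip force at its end, in the units of the state.
- sensors.read_state(): the state, without advancing time (a new reading comes with each control period).
- grab_frame(name): name is "scene" or "top" or "wrist"; returns (picture, depth): 420x560x3 uint8, blue, green, red; 420x560 float32, m along the optical axis (not along the pixel's ray), 0 where there is no reading.
- calibration(name): a dict with "fovy" (degrees; the focal length in pixels is half the picture's height over the tangent of half this angle, whatever the lens; pixels are square), "cx", "cy" (the principal point, pixels), "eye" and "orientation" of the camera in the world; the wrist camera has in their place "hand_eye" (4x4, takes a point from camera to tool coordinates, whose origin is the TCP and whose axes are the flange's). Camera axes: x right, y down, z forward; pixel columns grow to the right and rows downward; lengths in m; the calibration is good to about 2 mm. A picture is of the moment at which its call begins: read the wrist's pose just before it. calibration takes no time and is no camera call.
- finish_job(): hands the job in; it is judged then, once.
The state is a dict: "t": time; "joints": joint angles; "qvel": joint speeds; "tau": joint torques, N m; "eef_pos": TCP position; "ee_rot": TCP orientation; "ft_force": force on the tool from outside, world axes, zero at the start; "wrist_torque": the same for the moment, N m; "grip_width": opening from 0.0 (shut) to 1.0 (fully open); "gripper_force": force on a finger pad.
Only numpy, scipy, OpenCV 4.12 (cv2) and the standard library are available. Lean on these libraries where they do the work, as an engineer would, in place of code of your own. Each camera call takes 0.05 s, during which the arm holds its last target. There are 200 camera calls.

TASK

Pick up the silver plate by its brass fin from the firebrick, tilt it to the slope of the lapping stage and lay it flush on the dark bed, its length running up the slope and its lower edge a good finger's width (15 mm or more) above the brass stop. Keeping it flush, slide it down the slope until its short edge seats squarely against the stop, then press it straight into the bed until the sprung bed has sunk about half of its 12 mm travel, never to the bottom. The job ends holding: finish while still gripping the fin, with the plate pressed flush on the bed and against the stop, and leave the other things on the bench where they are.

Things in the scene. Friction and masses are not known exactly. Their poses are not given: they have to be found in the camera images.
- holder_mid (a point): loose silver plate, 64 (x) by 46 (y) by 6 mm thick, with an upright brass fin on its middle: 34 mm long (x), 14 thick (y), rising to 50 above the plate's underside; 0.18 to 0.35 kg in all. Stands on the firebrick. This point: in the fin, 25 mm above the plate's underside; x along plate and fin (either way round serves), z up the fin. Grasp across the fin's 14 mm (along y)
- bed_face (a point): centre of the dark emery top face of the stage's bed, 160 mm (x, up the slope) by 100 mm (y, level); z is the outward normal, x points up the slope, away from the low end with the stop. The slope is locked at a different angle every time, 11 to 23 degrees from level; the low end faces roughly towards the robot. The point moves with the bed as it sinks
- bed (a joint): how far the bed is pushed in along its normal against its springs, m: 0 is up, 0.012 is the bottom of the travel. The springs are preloaded: it starts to sink at about 2 N, then takes about 0.8 N for each mm (6 to 7 N at half travel, part of it the plate's own weight)
- stop_edge (a point): brass stop bar across the low end of the bed, 100 mm long (y), 8 mm proud of the face (two screw heads, 38 mm either side of its middle, rise to 14 mm). This point: middle of its upper edge at the face; axes as the bed face. Clamped 60 to 30 mm below the bed's centre, different every time. A plate seated on it has its centre 32 mm up the slope from this point
- stage: the lapping stage's fixed grey base, 190 mm (x) by 130 mm (y), origin at the centre of its underside, x towards its high end. Two side cheeks stand 57 to 63 mm (black lock knobs out to 75 mm) either side of the centre line at mid-length, up to 89 mm above the bench
- brick: the fixed tan firebrick, 120 mm (x) by 220 mm (y) by 30 mm high, on which the plate, the ring and the finial stand; origin at the centre of its underside
- ring: silver finger ring lying on the firebrick, 22 mm outside, 8 mm high; origin at the centre of its underside. Leave alone
- finial: small turned silver finial standing on the firebrick, 26 mm foot, 58 mm high; origin at the centre of its foot. Leave alone
- bottle: amber glass bottle, 64 mm across, 210 mm high; origin at the centre of its underside. Leave alone
- hammer: hammer lying on the bench; origin at its underside. Leave alone
- pot: white ceramic cup, 70 mm across, 80 mm high; origin at the centre of its underside. Leave alone
- driver: screwdriver lying on the bench; origin at its underside. Leave alone
- whetstone: grey-green whetstone, 160 x 50 x 25 mm; origin at the centre of its underside. Leave alone

How it is judged (in metres and radians):
On the way:
1. the plate lies flush on the bed (within 5 degrees), length up the slope, its lower edge at least 8 mm clear of the stop (angle between the z axis of holder_mid and the z axis of bed_face, either way round below 0.09 rad and z of holder_mid in the frame of bed_face between 0.022 and 0.0275 m and angle between the x axis of holder_mid and the x axis of bed_face, either way round below 0.09 rad and y of holder_mid in the frame of bed_face between -0.027 and 0.027 m and x of holder_mid in the frame of stop_edge above 0.04 m and x of holder_mid in the frame of bed_face below 0.06 m), for 0.1 s.
At the end, for the whole second after the job is handed in: The fin is gripped (over 2 N) and still; the plate lies on the bed within 2.6 degrees of its slope and within 27 mm of its centre line; its short edge is seated at the stop (within 1.5 mm, square within 3.4 degrees); the bed is held sunk by 3 to 9 mm of its 12 mm (angle between the z axis of holder_mid and the z axis of bed_face, either way round below 0.045 rad and z of holder_mid in the frame of bed_face between 0.022 and 0.0275 m and angle between the x axis of holder_mid and the x axis of bed_face, either way round below 0.09 rad and y of holder_mid in the frame of bed_face between -0.027 and 0.027 m and angle between the x axis of holder_mid and the x axis of stop_edge, either way round below 0.06 rad and x of holder_mid in the frame of stop_edge between 0.029 and 0.0335 m and value of joint bed between 0.003 and 0.009 m and contact force between the fingers and holder above 2 N and linear speed of holder below 0.01 m/s); the arm keeps its last pose, push and grip.
It fails at once if the bed is driven to the bottom of its travel (value of joint bed above 0.0115 m).
It fails at once if another thing on the bench is moved by more than 20 mm (distance of any of ring, finial, bottle, hammer, pot, driver, whetstone from where it was at the start of the episode above 0.02 m).
It also fails if it takes over 45 s, if anything falls off the work surface, if the arm or the gripper's body presses on something with over 40 N, if the wrist force passes 120 N, or if a joint passes its speed limit or range.

## Working session

There is one attempt and no reset: what is moved stays moved. The work goes in short steps, Python scripts to look and compute and a tool call to move; the robot and the scene stay as the last step left them, time stands still between calls to the robot, and variables do not carry over. Pictures are saved under pics/ and viewed, at most 10 in all, crops included, and the job is handed in when it is done.

Besides the shell and the picture viewer there is one more tool, called after "Emit:" in YAML: its name, and indented under it one key for each argument. apply_moves: Moves the arm, as the interface text tells. Shifts and turns lie within -1 to 1; 1 stands for 0.2 m of shift or 45 degrees of turn. Its arguments: {"type":"object","properties":{"steps":{"type":"array","items":{"type":"array"}},"newtons":{"type":"number"}},"required":["steps"]}

```bash
mkdir -p pics
python3 - <<'E'
from cell import *
import cv2,numpy as np
print(sensors.read_state())
for n in("scene","top"):
    p,d=grab_frame(n);cv2.imwrite(f"pics/{n}0.png",p);np.save(f"pics/{n}0.npy",d);c=calibration(n);print(n,c,(d>0).mean())
print(calibration("wrist"))
E
```

```text
{'t': 0.0, 'joints': array([-7.17114609e+01,  2.81638713e+01,  8.93491039e+01,  1.69036767e-03,
        6.25487831e+01, -6.04837930e+00]), 'qvel': array([-0.00190033, -0.06207136, -0.06423578,  0.05652416,  0.05742764,
       -0.09939278]), 'tau': array([-8.84564452e-04, -6.12637854e+01, -2.58182126e+01,  6.92441105e-02,
        4.80860390e-02, -8.51764389e-05]), 'eef_pos': array([ 0.25754136, -0.56922954,  0.22507087]), 'ee_rot': array([-1.79938743e+02, -7.99821026e-03,  2.43361341e+01]), 'ft_force': array([-0.38147839, -0.2987455 , -0.63442486]), 'wrist_torque': array([-0.00337336,  0.03745547, -0.04182209]), 'gripper_force': 0.0, 'grip_width': 0.9969852056907532}
scene {'fovy': 44.5034185507959, 'cx': 279.47249895580205, 'cy': 208.61055358327008, 'eye': array([ 1.6329594 , -0.52108047,  1.01091517]), 'orientation': array([-130.66457298,   -0.19078512,   62.60023646])} 0.9951105442176871
top {'fovy': 54.20391121904023, 'cx': 279.8449422707694, 'cy': 209.278387886558, 'eye': array([ 0.42707328, -0.01869408,  1.21312704]), 'orientation': array([-169.56928856,    0.95259649,  -91.38552567])} 0.996016156462585
{'fovy': 59.147128089869234, 'cx': 276.55979652867745, 'cy': 211.65950064706234, 'hand_eye': array([[ 4.21499434e-04, -9.68350601e-01, -2.49593540e-01,
         6.98983176e-02],
       [ 9.99999396e-01,  1.54920790e-04,  1.08769457e-03,
         1.02749324e-03],
       [-1.01460246e-03, -2.49593848e-01,  9.68350082e-01,
        -1.58323121e-01],
       [ 0.00000000e+00,  0.00000000e+00,  0.00000000e+00,
         1.00000000e+00]])}
```

View pics/scene0.png

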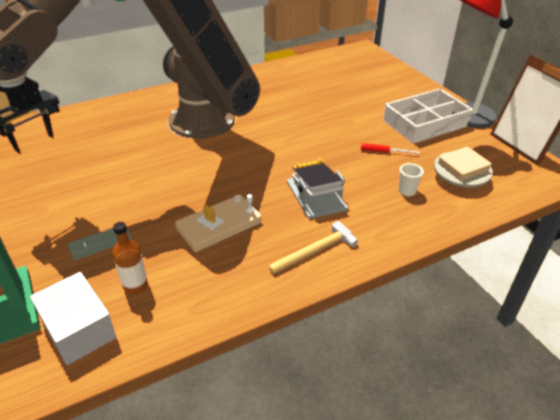

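View pics/top0.png

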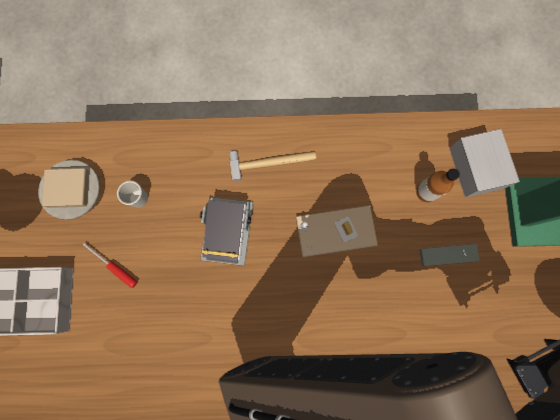

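The scene view shows the plate on the brick at (210,217) and the stage at (318,190). In the top view the plate is at (346,229), with the ring and finial at about (303,222). The bed centre is at (227,225) and the stop is at about (220,254), towards the robot. Next I'll get rough positions.

```bash
cat > h.py <<'E'
import numpy as np,cv2
from scipy.spatial.transform import Rotation as R
from cell import *
def pose(s=None):
    s=s or sensors.read_state();T=np.eye(4);T[:3,:3]=R.from_euler('xyz',s['ee_rot'],degrees=True).as_matrix();T[:3,3]=s['eef_pos'];return T
def cam(n,T=None):
    c=calibration(n)
    if n=="wrist":C=T@c['hand_eye']
    else:
        C=np.eye(4);C[:3,:3]=R.from_euler('xyz',c['orientation'],degrees=True).as_matrix();C[:3,3]=c['eye']
    return 210/np.tan(np.radians(c['fovy']/2)),c['cx'],c['cy'],C
def rays(k,uv):
    f,cx,cy,C=k;uv=np.atleast_2d(uv).astype(float)
    return np.c_[(uv[:,0]-cx)/f,(uv[:,1]-cy)/f,np.ones(len(uv))]@C[:3,:3].T
def onplane(k,uv,n,p):   # n.x = n.p
    r=rays(k,uv);e=k[3][:3,3];return e+r*((n@(p-e))/(r@n))[:,None]
def cloud(k,d):
    v,u=np.mgrid[:420,:560];return (k[3][:3,3]+rays(k,np.c_[u.ravel(),v.ravel()])*d.ravel()[:,None]).reshape(420,560,3)
def plane(P):
    for i in range(4):
        c=P.mean(0);n=np.linalg.svd(P-c,full_matrices=False)[2][2];n*=np.sign(n[2]);r=(P-c)@n;P=P[abs(r)<max(.001,2*r.std())]
    return n,c,r.std()
E
python3 - <<'E'
from h import *
for n in("top","scene"):
    k=cam(n);d=np.load(f"pics/{n}0.npy");p=cv2.imread(f"pics/{n}0.png");X=cloud(k,d)
    hsv=cv2.cvtColor(p,cv2.COLOR_BGR2HSV)
    if n=="top":
        bed=X[205:240,215:240].reshape(-1,3);N,c,s=plane(bed);print("bed n",N,c,s,np.degrees(np.arccos(N[2])),np.degrees(np.arctan2(-N[1],-N[0])))
        for q in[(346,229),(227,225),(220,254),(303,222),(304,227),(300,240),(365,240)]:print(q,X[q[1],q[0]])
        print(hsv[229,348],hsv[254,220])
    else:
        for q in[(210,213),(318,178),(308,164),(249,200),(239,212)]:print(q,X[q[1],q[0]])
E
```

```text
bed n [-0.23623234  0.03393586  0.97110383] [0.60275075 0.14263274 0.0883803 ] 0.0017443186014545113 13.807313146526198 -8.174874728788728
(346, 229) [ 0.57510847 -0.18679458  0.08250558]
(227, 225) [0.59446059 0.14286359 0.08669153]
(220, 254) [0.51570996 0.16442554 0.0726459 ]
(303, 222) [ 0.59901572 -0.0688307   0.07498576]
(304, 227) [ 0.58465378 -0.07108298  0.07616142]
(300, 240) [ 0.55373851 -0.06042933  0.02758853]
(365, 240) [ 0.54859603 -0.24746034  0.03022056]
[ 19 153 123] [ 21 131 226]
(210, 213) [ 0.59467509 -0.1962851   0.07394743]
(318, 178) [0.60941686 0.14161694 0.0883377 ]
(308, 164) [0.51892038 0.15991139 0.07540602]
(249, 200) [ 0.59538102 -0.07754661  0.07628032]
(239, 212) [ 0.5808189  -0.10459957  0.03042859]
```

Emit:
apply_moves:
  steps:
    - [[0.27,-0.138,-0.03],[0,0,0],1]
    - [[0.27,-0.138,-0.03],[0,0,0],1]
    - [[0.27,-0.138,-0.03],[0,0,0],1]
    - [[0.27,-0.138,-0.03],[0,0,0],1]
    - [[0.27,-0.138,-0.03],[0,0,0],1]
    - [[0.27,-0.138,-0.03],[0,0,0],1]
    - [[0.27,-0.138,-0.03],[0,0,0],1]
    - [[0.27,-0.138,-0.03],[0,0,0],1]
    - [[0,0,0],[0,0,0],1]
    - [[0,0,0],[0,0,0],1]

```text
t: 1.35
eef_pos: [0.5599, -0.1902, 0.2732]
ee_rot: [-180.0, 0.0, 24.4]
ft_force: [-0.2, -0.0, 0.8]
grip_width: 1.001
gripper_force: 0.0
```

Run:
```python
from h import *
s=sensors.read_state();print(s['t'],s['eef_pos'],s['ee_rot'],s['qvel'].max())
p,d=grab_frame("wrist");cv2.imwrite("pics/w1.png",p);np.savez("pics/w1.npz",d=d,T=pose(s))
```

```text
1.35 [ 0.55990094 -0.1902433   0.27318616] [-1.79975321e+02  4.60056216e-02  2.43797921e+01] 0.2777926774752576
```

View pics/w1.png

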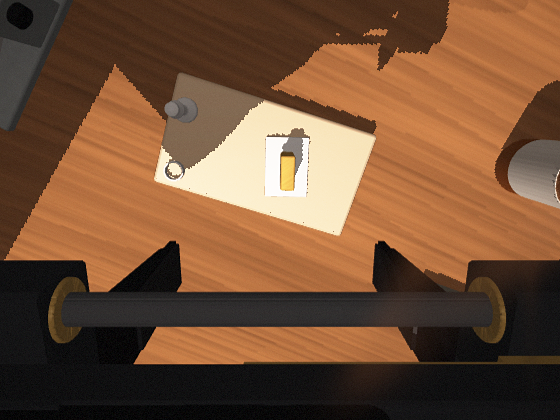

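The wrist view shows the plate at about (265–309, 137–196) and the fin top at about (281–295, 152–191), nearly aligned with the tool. The ring is at (175,170) and the finial at (180,108).

Run:
```python
from h import *
z=np.load("pics/w1.npz");T=z['T'];d=z['d'];p=cv2.imread("pics/w1.png");k=cam("wrist",T)
X=cloud(k,d);hsv=cv2.cvtColor(p,cv2.COLOR_BGR2HSV);up=np.array([0,0,1.])
def big(m):
    m[:115]=0;m[230:]=0;m[:,:240]=0;m[:,340:]=0
    n,l,st,_=cv2.connectedComponentsWithStats(m.astype(np.uint8));i=1+st[1:,4].argmax();return l==i,st[i]
fin,st=big((hsv[...,1]>120)&(hsv[...,0]>15)&(hsv[...,0]<30)&(hsv[...,2]>90));print("fin",st)
f2=fin&(abs(X[...,2]-np.percentile(X[fin][:,2],85))<.004);zt=np.median(X[f2][:,2]);print("ztop",zt,f2.sum())
wh=big((hsv[...,1]<25)&(hsv[...,2]>200));print("plate",wh[1],"z",np.median(X[wh[0]][:,2]))
brick=X[205:215,290:320,2];print("brick z",np.median(brick))
def rect(m,zp):
    c=max(cv2.findContours(m.astype(np.uint8),0,1)[0],key=cv2.contourArea)[:,0]
    W=onplane(k,c,up,np.array([0,0,zp]));r=cv2.minAreaRect((W[:,:2]*1000).astype(np.float32));return r
print(rect(f2,zt)); m=(wh[0]|fin).astype(np.uint8);print(rect(cv2.morphologyEx(m,cv2.MORPH_CLOSE,np.ones((9,9))),.036))
print(T[:3,:3].T@(np.r_[np.array(rect(f2,zt)[0])/1000,.061]-T[:3,3]))
```

```text
fin [280 156  15  35 486]
ztop 0.07904430467160051 484
plate [ 265  137   44   60 1529] z 0.03520052149694408
brick z 0.029122403011268505
((580.0304565429688, -193.59947204589844), (32.75514602661133, 13.482146263122559), 24.402381896972656)
((580.1880493164062, -193.58615112304688), (63.190940856933594, 45.10317611694336), 23.20218849182129)
[0.01711955 0.01145741 0.21216757]
```

Emit:
apply_moves:
  steps:
    - [[0.043,0.028,0.2],[0,0,0],1]
    - [[0.043,0.029,0.2],[0,0,0],0.7]
    - [[0,0,0.25],[0,0,0],0.7]
    - [[0,0,0.25],[0,0,0],0.7]
    - [[0,0,0.15],[0,0,0],0.7]
    - [[0,0,0.05],[0,0,0],0.7]
    - [[0,0,0],[0,0,0],0.7]
    - [[0,0,0],[0,0,0],0.7]
  newtons: 40

```text
t: 2.4
eef_pos: [0.581, -0.1941, 0.055]
ee_rot: [179.9, -0.1, 24.3]
ft_force: [0.1, 0.1, 0.5]
grip_width: 0.701
gripper_force: 0.0
```

Emit:
apply_moves:
  steps:
    - [[0,0,0],[0,0,0],0.4]
    - [[0,0,0],[0,0,0],0]
    - [[0,0,0],[0,0,0],0]
    - [[0,0,0],[0,0,0],0]
    - [[0,0,0],[0,0,0],0]
    - [[0,0,0],[0,0,0],0]
    - [[0,0,0],[0,0,0],0]
    - [[0,0,0],[0,0,0],0]

```text
t: 3.4
eef_pos: [0.5805, -0.1934, 0.0536]
ee_rot: [-180.0, 0.0, 24.3]
ft_force: [0.4, 1.4, 0.3]
grip_width: 0.142
gripper_force: 40.0
```

Emit:
apply_moves:
  steps:
    - [[0,0,-0.25],[0,0,0],0]
    - [[0,0,-0.3],[0,0,0.18],0]
    - [[0,0,-0.3],[0,0,0.18],0]
    - [[0,0,-0.3],[0,0,0.18],0]
    - [[0,0,-0.1],[0,0,0.178],0]
    - [[-0.09,-0.28,0],[0,0,0],0]
    - [[-0.09,-0.28,0],[0,0,0],0]
    - [[-0.09,-0.28,0],[0,0,0],0]
    - [[-0.09,-0.28,0],[0,0,0],0]
    - [[-0.09,-0.28,0],[0,0,0],0]
    - [[-0.09,-0.28,0],[0,0,0],0]
    - [[0,0,0],[0,0,0],0]
    - [[0,0,0],[0,0,0],0]
    - [[0,0,0],[0,0,0],0]

```text
t: 5.15
eef_pos: [0.5204, 0.1532, 0.3034]
ee_rot: [180.0, 0.0, -8.1]
ft_force: [0.1, -0.3, -2.8]
grip_width: 0.142
gripper_force: 40.0
```

Run:
```python
from h import *
s=sensors.read_state();print(s['t'],s['eef_pos'],s['ee_rot'],s['qvel'].max())
p,d=grab_frame("wrist");cv2.imwrite("pics/w2.png",p);np.savez("pics/w2.npz",d=d,T=pose(s))
X=cloud(cam("wrist",pose(s)),d)
print(plane(X[60:140:,250:310].reshape(-1,3)))
```

```text
5.15 [0.52044727 0.15315254 0.30343566] [ 1.79980320e+02  1.25756237e-02 -8.05279531e+00] 0.1337456780145494
(array([-0.14024071, -0.99002383,  0.01361457]), array([0.60470774, 0.13712662, 0.08966694]), np.float64(0.0167340384825767))
```

View pics/w2.png

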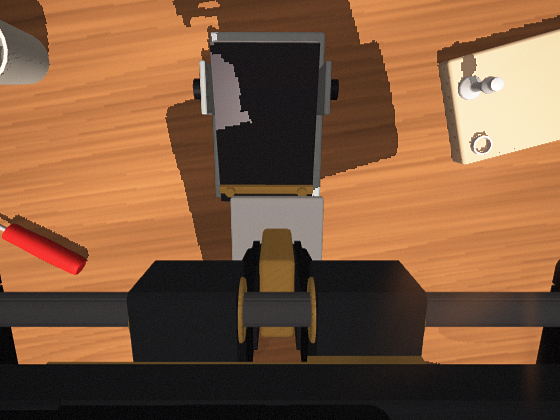

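The bed spans roughly (211,42) to (320,186). The stop bar is at rows 185–195, and the held plate is below it with its far edge at row 196, columns 232–323. My plane fit was wrong, so I'm checking the depth.

Run:
```python
from h import *
z=np.load("pics/w2.npz");T=z['T'];d=z['d'];p=cv2.imread("pics/w2.png");k=cam("wrist",T);X=cloud(k,d)
hsv=cv2.cvtColor(p,cv2.COLOR_BGR2HSV)
np.set_printoptions(precision=4,suppress=True)
def lsq(P):
    for i in range(5):
        A=np.c_[P[:,:2],np.ones(len(P))];c=np.linalg.lstsq(A,P[:,2],rcond=None)[0];r=P[:,2]-A@c;P=P[abs(r)<max(.002,2.5*r.std())]
    n=np.array([-c[0],-c[1],1]);n/=np.linalg.norm(n);return n,P.mean(0),r.std(),len(P)
P=X[55:175,230:308].reshape(-1,3);P=P[(P[:,2]>.03)&(P[:,2]<.15)]
n,c,s,N=lsq(P);print("bed",n,c,s,N,"tilt",np.degrees(np.arccos(n[2])),"yaw",np.degrees(np.arctan2(-n[1],-n[0])))
# bed boundary: dark+light patch inside; stop brass pixels
m=((hsv[...,0]>12)&(hsv[...,0]<30)&(hsv[...,1]>110)&(hsv[...,2]>60)).astype(np.uint8);m[:178]=0;m[200:]=0;m[:,:210]=0;m[:,325:]=0
ys,xs=np.nonzero(m);print("stop px",xs.min(),xs.max(),ys.min(),ys.max())
for x in(225,245,260,280,300,312):
    print(x,[f"{tuple(p[y,x])}" .replace('np.uint8','') for y in range(181,199,1)][::2])
for y in(60,100,140,170): print(y,"gray",p[y,203:222].mean(1).astype(int),p[y,312:335].mean(1).astype(int))
print("col",p[30:50,280].mean(1).astype(int))
print("plate edge z",np.median(X[205:215,245:255,2]),np.median(X[205:215,310:318,2]))
```

```text
bed [-0.2339  0.0344  0.9717] [0.5915 0.1499 0.0843] 0.0007541563754376334 9222 tilt 13.675059700559443 yaw -8.373073357319003
stop px 210 324 178 199
225 ['((26), (24), (26))', '((23), (22), (23))', '((39), (76), (107))', '((46), (93), (134))', '((46), (96), (132))', '((45), (95), (131))', '((43), (93), (131))', '((24), (24), (27))', '((25), (24), (25))']
245 ['((21), (21), (24))', '((21), (19), (22))', '((32), (71), (102))', '((48), (99), (136))', '((44), (94), (131))', '((43), (91), (130))', '((35), (70), (99))', '((32), (31), (34))', '((105), (107), (114))']
260 ['((25), (23), (25))', '((24), (21), (22))', '((42), (81), (113))', '((45), (97), (134))', '((46), (97), (135))', '((43), (91), (130))', '((35), (73), (103))', '((34), (32), (32))', '((102), (105), (114))']
280 ['((22), (22), (25))', '((28), (24), (26))', '((33), (76), (105))', '((41), (95), (136))', '((45), (96), (135))', '((45), (95), (131))', '((39), (80), (108))', '((33), (32), (33))', '((100), (103), (110))']
300 ['((27), (24), (29))', '((26), (24), (26))', '((37), (79), (110))', '((38), (77), (107))', '((41), (84), 
[... 391 characters left out ...]
106 110
 108] [20 20 26 26 22 24 12 72 99 92 90 83 59 62 60 61 62 63 55 62 59 58 63]
100 gray [204 209 189 117  65  52  62  66  64  62  73 120 116 113 118 116 119 119
 120] [24 29 27 20 21 48 59 60 60 60 62 59 63 86 91 93 94 88 60 63 63 63 65]
140 gray [ 65  64  66  65  66  68  63  67  62  64  67  85 103  81  23  24  18  20
  28] [19 26 17 97 96 96 96 95 87 70 61 64 62 60 60 61 65 61 60 63 66 61 66]
170 gray [ 68  66  66  68  67  69  65  69  67  65  69  64  88  98  97 100  25  20
  26] [17 71 93 91 94 90 91 86 69 61 66 62 66 62 61 63 67 65 57 64 61 66 64]
col [ 64  64  83  85  91  92  95  92  93  88  91 124  71  28  25  21  25  25
  22  23]
plate edge z 0.2850384799393058 0.28500463057914427
```

```bash
cat >> h.py <<'E'
n=np.array([-0.2339,0.0344,0.9717]);n/=np.linalg.norm(n);pb=np.array([0.5915,0.1499,0.0843])
E
python3 - <<'E'
from h import *
np.set_printoptions(precision=4,suppress=True)
z=np.load("pics/w2.npz");T=z['T'];k=cam("wrist",T)
L=onplane(k,[(210.5,60),(218.5,170)],n,pb);Rr=onplane(k,[(318.5,60),(312.5,170)],n,pb)
S=onplane(k,[(225,184.3),(245,184.3),(260,184.3),(280,184.3),(300,184.3)],n,pb);U=onplane(k,[(230,42),(280,42),(310,42)],n,pb)
print(L,Rr,S,U,sep="\n")
print("w",np.linalg.norm(L-Rr,axis=1))
ang=lambda v:np.degrees(np.arctan2(v[1],v[0]))
print("yawL",ang(L[0]-L[1]),"yawR",ang(Rr[0]-Rr[1]),"stop y dir-90",ang(S[0]-S[-1])-90,"top",ang(U[0]-U[-1])-90)
E
```

```text
[[0.6484 0.1953 0.0964]
 [0.5442 0.2107 0.0708]]
[[0.6345 0.0967 0.0965]
 [0.5303 0.112  0.0709]]
[[0.5274 0.2072 0.0669]
 [0.5244 0.1857 0.0669]
 [0.5222 0.1697 0.0669]
 [0.5191 0.1483 0.0669]
 [0.5161 0.1269 0.067 ]]
[[0.6603 0.1746 0.1   ]
 [0.654  0.1299 0.1001]
 [0.6502 0.1031 0.1001]]
w [0.0996 0.0996]
yawL -8.366584027631488 yawR -8.325639999947176 stop y dir-90 -8.02235157569082 top -8.03449363745284
```

Emit:
apply_moves:
  steps:
    - [[0,0,0],[0,0.152,0.002],0]
    - [[0,0,0],[0,0.152,0.002],0]
    - [[0,0,0],[0,0,0],0]
    - [[0,0,0],[0,0,0],0]

```text
t: 5.7
eef_pos: [0.5206, 0.1538, 0.3038]
ee_rot: [-180.0, -13.6, -8.2]
ft_force: [0.3, 0.1, -3.1]
grip_width: 0.143
gripper_force: 40.0
```

```bash
cat >> h.py <<'E'
a,ps=np.radians(13.68),np.radians(-8.25)
xb=np.array([np.cos(a)*np.cos(ps),np.cos(a)*np.sin(ps),np.sin(a)]);yb=np.array([-np.sin(ps),np.cos(ps),0]);nb=np.cross(xb,yb)
stop=np.array([.5212,.1637,.0669])
def rel():
    s=sensors.read_state();T=pose(s);B=np.c_[xb,yb,nb]
    d=B.T@(T[:3,3]-stop);d[2]-=.0236
    r=R.from_matrix(T[:3,:3].T@np.c_[xb,-yb,-nb]).as_rotvec(degrees=True)
    return s,d*1000,r,B.T@s['ft_force']
E
python3 - <<'E'
from h import *
s,d,r,f=rel();print(s['t'],"plate x,y,gap mm rel stop",d,"turn needed",r,"F",f,s['ee_rot'])
E
```

```text
5.7 plate x,y,gap mm rel stop [ 56.86763964  -9.92655579 206.40393946] turn needed [-0.03055899  0.10643385  0.04521466] F [-0.45527359  0.17105932 -3.04309169] [-179.98040637  -13.57357388   -8.20345701]
```

Emit:
apply_moves:
  steps:
    - [[0,-0.025,0.25],[0,0.001,0],0]
    - [[0,-0.025,0.25],[0,0.001,0],0]
    - [[0,0,0.25],[0,0,0],0]
    - [[0,0,0.12],[0,0,0],0]
    - [[0,0,0],[0,0,0],0]
    - [[0,0,0],[0,0,0],0]
    - [[0,0,0],[0,0,0],0]

```text
t: 6.58
eef_pos: [0.563, 0.1584, 0.1359]
ee_rot: [-179.9, -13.9, -8.2]
ft_force: [0.1, 0.2, -3.6]
grip_width: 0.15
gripper_force: 40.0
```

Run:
```python
from h import *
s,d,r,f=rel();print(s['t'],d,r,f)
for n_ in("wrist","scene"):
    p,dd=grab_frame(n_);cv2.imwrite(f"pics/{n_}3.png",p)
p=cv2.imread("pics/scene3.png")[120:240,250:390];q=cv2.imread("pics/wrist3.png")
cv2.imwrite("pics/c3.png",np.vstack([cv2.resize(p,None,fx=4,fy=4,interpolation=2)[:300],q[:300]]))
np.savez("pics/w3.npz",d=dd,T=pose(s))
```

```text
6.575 [57.24290131  0.72162868 33.52622302] [-0.07470898 -0.18917991  0.08067666] [-0.77447269  0.21342613 -3.5528691 ]
```

View pics/c3.png

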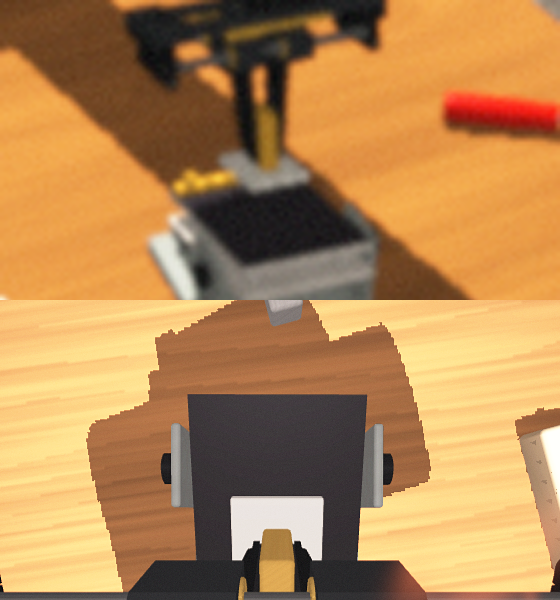

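The plate is held level and square, centred over the bed (plate columns 231–323, bed columns 188–366). Descending.

Emit:
apply_moves:
  steps:
    - [[0,0,0.1],[0,-0.002,0],0]
    - [[0,0,0.05],[0,-0.002,0],0]
    - [[0,0,0],[0,0,0],0]
    - [[0,0,0],[0,0,0],0]
    - [[0,0,0],[0,0,0],0]

```text
t: 7.3
eef_pos: [0.5697, 0.1573, 0.106]
ee_rot: [-180.0, -13.6, -8.2]
ft_force: [-0.8, 0.2, -3.4]
grip_width: 0.143
gripper_force: 40.0
```

Run:
```python
from h import *
s,d,r,f=rel();print(s['t'],d,r,f,s['wrist_torque'])
```

```text
7.3 [56.80010756  0.67994785  2.81038127] [-0.05416766  0.04404317  0.09460664] [-1.60087648  0.08549222 -3.09858652] [0.11244679 0.30390359 0.01114134]
```

Emit:
apply_moves:
  steps:
    - [[0,0,0.006],[0,0,0],0]
    - [[0,0,0.003],[0,0,0],0]
    - [[0,0,0],[0,0,0],0]
    - [[0,0,0],[0,0,0],0]

```text
t: 7.8
eef_pos: [0.5701, 0.1572, 0.1038]
ee_rot: [-180.0, -13.6, -8.2]
ft_force: [-0.4, 1.3, -2.2]
grip_width: 0.146
gripper_force: 40.0
```

Emit:
apply_moves:
  steps:
    - [[0,0,0.005],[0,0,0],0]
    - [[0,0,0],[0,0,0],0]
    - [[0,0,0],[0,0,0],0]

```text
t: 8.18
eef_pos: [0.5703, 0.1572, 0.1028]
ee_rot: [-180.0, -13.6, -8.2]
ft_force: [0.6, 0.1, -2.2]
grip_width: 0.145
gripper_force: 40.0
```

Run:
```python
from h import *
s,d,r,f=rel();print(s['t'],d,r,f,s['wrist_torque'])
```

```text
8.175 [56.64191873  0.63988786 -0.44315881] [-0.04470115  0.0737181   0.09669127] [ 0.07028504  0.20560353 -2.23189672] [0.15539095 0.27133163 0.02475986]
```

Emit:
apply_moves:
  steps:
    - [[0,0,0.005],[0,0,0],0]
    - [[0,0,0],[0,0,0],0]
    - [[0,0,0],[0,0,0],0]

```text
t: 8.55
eef_pos: [0.5705, 0.1572, 0.1018]
ee_rot: [-180.0, -13.6, -8.2]
ft_force: [-1.2, 0.4, -0.1]
grip_width: 0.146
gripper_force: 40.0
```

Emit:
apply_moves:
  steps:
    - [[0,0,0.005],[0,0,0],0]
    - [[0,0,0],[0,0,0],0]
    - [[0,0,0],[0,0,0],0]

```text
t: 8.93
eef_pos: [0.5708, 0.1572, 0.1009]
ee_rot: [-180.0, -13.6, -8.2]
ft_force: [0.5, 1.1, 0.3]
grip_width: 0.144
gripper_force: 40.0
```

Run:
```python
from h import *
F=[];W=[]
for i in range(6):
    s,d,r,f=rel();F.append(f);W.append(s['wrist_torque']);p,dd=grab_frame("wrist")
cv2.imwrite("pics/w4.png",p)
print(s['t'],d,r,np.mean(F,0),np.std(F,0),np.mean(W,0))
X=cloud(cam("wrist",pose(s)),dd);B=np.c_[xb,yb,nb];Y=(X-stop)@B*1000
m=(Y[...,0]>95)&(Y[...,0]<130)&(abs(Y[...,1])<45);q=Y[m];print("bed face z",np.median(q[:,2]),np.percentile(q[:,2],[10,90]),m.sum())
m=(Y[...,0]>77)&(Y[...,0]<86)&(abs(Y[...,1])<20);print("plate top z",np.median(Y[m][:,2]),m.sum())
```

```text
9.175 [56.58899042  0.61675079 -2.47410432] [-0.04210464  0.08021555  0.09467608] [-0.03043201  1.02629485  0.40058193] [0.47691188 0.65903261 0.55428582] [0.13568172 0.1519975  0.00925134]
bed face z -3.306666438717223 [-4.17626175 -2.21857804] 14266
plate top z 122.9571136660717 21412
```

```bash
cat > flush.py <<'E'
from h import *
s,d,r,f=rel();F=[f]
D=[]
for i in range(6):
    p,dd=grab_frame("wrist");D.append(dd);F.append(rel()[3])
dd=np.median(D,0);np.savez("pics/w5.npz",d=dd,T=pose(s));cv2.imwrite("pics/w5.png",p)
Y=((cloud(cam("wrist",pose(s)),dd)-stop)@np.c_[xb,yb,nb]*1000)
def fit(m,e=.8):
    P=Y[m]
    for i in range(6):
        A=np.c_[P[:,:2],np.ones(len(P))];c=np.linalg.lstsq(A,P[:,2],rcond=None)[0];q=P[:,2]-A@c;P=P[abs(q)<max(.8,2*q.std())]
    return np.degrees(c[:2]),c,q.std(),len(P)
print(s['t'],d,r,"F",np.mean(F,0))
hsv=cv2.cvtColor(p,cv2.COLOR_BGR2HSV)
e=np.zeros((420,560),bool)
pl=e.copy();pl[198:258,225:330]=1;pl&=(hsv[...,1]<40)&(hsv[...,2]>90)
pl=cv2.erode(pl.astype(np.uint8),np.ones((5,5)))>0
xm=Y[pl][:,0].max();print("plate edge x",xm,"y",Y[pl][:,1].min(),Y[pl][:,1].max())
a1,c1,s1,n1=fit(pl);bd=(abs(Y[...,2])<14)&(abs(Y[...,1])<45)&(Y[...,0]>xm+8)&(Y[...,0]<130);a2,c2,s2,n2=fit(bd)
print("plate slope deg",a1,s1,n1,"bed",a2,s2,n2)
x0=np.array([d[0]+25,0,1]);print("heights at plate",c1@x0,c2@x0)
E
python3 flush.py
```

```text
9.225 [56.63157146  0.65101367 -2.44110105] [-0.04557461  0.07421445  0.09357216] F [0.36751855 1.05107863 0.27845396]
plate edge x 87.49076296040701 y -22.254596356204736 21.590707659622094
plate slope deg [0.0644144  0.02225471] 0.28042317793027977 3500 bed [-0.00409525 -0.03549502] 0.2889148448002567 13196
heights at plate 2.69234252292334 -3.3094535666198155
```

View pics/w5.png

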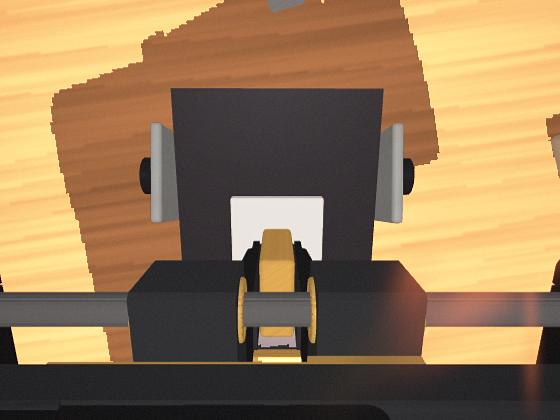

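The plate sits flush: its top is 6.0 mm above the bed face and the slopes match within 0.1°. Sliding it down now.

Emit:
apply_moves:
  steps:
    - [[-0.02,0,0],[0,0,0],0]
    - [[-0.025,0,0],[0,0,0],0]
    - [[-0.025,0,0],[0,0,0],0]
    - [[-0.02,0,0],[0,0,0],0]
    - [[-0.01,0,0],[0,0,0],0]
    - [[-0.005,0,0],[0,0,0],0]
    - [[0,0,0],[0,0,0],0]
    - [[0,0,0],[0,0,0],0]

```text
t: 10.52
eef_pos: [0.5504, 0.16, 0.0957]
ee_rot: [-180.0, -13.6, -8.2]
ft_force: [-0.2, 1.3, -1.0]
grip_width: 0.15
gripper_force: 40.0
```

```bash
python3 flush.py
```

```text
10.525 [35.38583844  0.56422734 -2.53796814] [-0.0352493   0.10835977  0.09264838] F [-0.62396466  1.29029044  0.37236643]
plate edge x 66.26476264234591 y -22.41244899397585 21.52214715029245
plate slope deg [-0.03266997 -0.00761575] 0.2777461512908473 3490 bed [-0.01464225 -0.03869587] 0.29475924649151086 22244
heights at plate 2.5891561325499644 -3.403602067053574
```

Emit:
apply_moves:
  steps:
    - [[-0.008,0,0],[0,0,0],0]
    - [[0,0,0],[0,0,0],0]
    - [[0,0,0],[0,0,0],0]

```text
t: 11.2
eef_pos: [0.5489, 0.1602, 0.0955]
ee_rot: [-180.0, -13.6, -8.2]
ft_force: [-0.6, 0.6, 0.0]
grip_width: 0.149
gripper_force: 40.0
```

```bash
python3 flush.py|head -1
```

```text
11.2 [33.91142207  0.52562277 -2.45997594] [-0.03800673  0.09074405  0.0935668 ] F [0.02605773 0.06671906 0.21760724]
```

Emit:
apply_moves:
  steps:
    - [[-0.005,0,0],[0,0,0],0]
    - [[0,0,0],[0,0,0],0]
    - [[0,0,0],[0,0,0],0]

```text
t: 11.88
eef_pos: [0.548, 0.1604, 0.0952]
ee_rot: [-180.0, -13.6, -8.2]
ft_force: [-0.4, 0.6, 0.9]
grip_width: 0.143
gripper_force: 40.0
```

```bash
python3 flush.py|head -1
```

```text
11.875 [32.91956621  0.56161946 -2.45002637] [-0.04029162  0.08827562  0.0915233 ] F [0.55025282 0.11980575 0.35564872]
```

Emit:
apply_moves:
  steps:
    - [[-0.005,0,0],[0,0,0],0]
    - [[0,0,0],[0,0,0],0]
    - [[0,0,0],[0,0,0],0]

```text
t: 12.55
eef_pos: [0.5475, 0.1605, 0.0952]
ee_rot: [-180.0, -13.7, -8.2]
ft_force: [4.5, -1.9, 0.9]
grip_width: 0.145
gripper_force: 40.0
```

```bash
python3 flush.py|head -1
```

```text
12.55 [32.47320668  0.59667946 -2.32850347] [-0.05929634  0.02566595  0.08707948] F [ 5.26891543 -1.77410709  0.08355327]
```

Emit:
apply_moves:
  steps:
    - [[-0.005,0,0],[0,0,0],0]
    - [[0,0,0],[0,0,0],0]
    - [[0,0,0],[0,0,0],0]

```text
t: 13.22
eef_pos: [0.5474, 0.1605, 0.0954]
ee_rot: [-179.9, -13.8, -8.2]
ft_force: [7.3, -4.4, 1.1]
grip_width: 0.144
gripper_force: 40.0
```

```bash
python3 flush.py
```

```text
13.225 [32.39265785  0.63313557 -2.16308653] [-0.08621766 -0.07790879  0.08476841] F [ 8.54691985 -3.15986692 -0.04844891]
plate edge x 63.351102633757066 y -22.386143795000343 21.544829374618914
plate slope deg [0.19903426 0.01465267] 0.28155574938670475 3463 bed [-0.0125619  -0.03656084] 0.2963376795909017 23453
heights at plate 3.0685217249533667 -3.1246306551624214
```

The plate is seated: the stop force rose to about 8 N. I'll ease that to a few newtons, then press in.

Emit:
apply_moves:
  steps:
    - [[0.003,0,0],[0,0,0],0]
    - [[0,0,0.006],[0,0,0],0]
    - [[0,0,0.006],[0,0,0],0]
    - [[0,0,0.006],[0,0,0],0]
    - [[0,0,0],[0,0,0],0]
    - [[0,0,0],[0,0,0],0]

```text
t: 14.28
eef_pos: [0.5483, 0.1604, 0.092]
ee_rot: [-180.0, -13.7, -8.2]
ft_force: [5.0, -3.1, 5.3]
grip_width: 0.146
gripper_force: 40.0
```

```bash
python3 flush.py
```

```text
14.275 [32.47618429  0.61777168 -5.701852  ] [-0.06957147 -0.02212843  0.08779019] F [ 6.2408654  -2.5271746   2.63666981]
plate edge x 63.422108118654386 y -22.316433589346673 21.540717052164762
plate slope deg [0.12707385 0.00852423] 0.27691537296674473 3467 bed [-0.01914854 -0.03032999] 0.2942895774301141 23443
heights at plate -0.5088042730759738 -6.584238192234038
```

Emit:
apply_moves:
  steps:
    - [[0,0,0.002],[0,0,0],0]
    - [[0,0,0],[0,0,0],0]
    - [[0,0,0],[0,0,0],0]
    - [[0,0,0],[0,0,0],0]

```text
t: 15.08
eef_pos: [0.5484, 0.1604, 0.0916]
ee_rot: [-180.0, -13.7, -8.2]
ft_force: [5.3, -3.3, 5.4]
grip_width: 0.144
gripper_force: 40.0
```

```bash
python3 flush.py; python3 -c "
from cell import *
print(finish_job())"
```

```text
15.075 [32.45734412  0.62321165 -6.07472893] [-0.06980204 -0.02194258  0.08737489] F [ 6.22512048 -2.78264659  3.18855499]
plate edge x 63.367198496633634 y -22.307123262824295 21.547005836766946
plate slope deg [ 0.16243845 -0.0066864 ] 0.2791545280456169 3472 bed [-0.00264202 -0.03488476] 0.29425983469533734 23448
heights at plate -0.8766001576640798 -6.968387144364174
the job is handed in; nothing more can be done
None
```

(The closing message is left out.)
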